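# Hold a magnet yoke home in its bonding jig

### The job

Take the black L-shaped magnet yoke and seat it in the bonding jig: leg towards the fence, both slots down over the two pegs, foot flat on the bed, then let go of it. Then press it home with one diagonal push, forward and down into the inside corner of foot and leg, so that the leg bears flat and firmly on the fence and the foot firmly on the bed at the same time, and finish while still holding that push (about 10 newtons each way, as if glue were setting). Leave the well's flap shut and the other things where they lie.

Things in the scene. Friction and masses are not known exactly. Their poses are not given: they have to be found in the camera images.
- yoke_grip (a point): Loose black iron L-shaped magnet yoke, 0.34-0.46 kg, standing foot-down: flat foot with an upright leg across its +x end. This point is 24 mm above the underside, mid-width, 3 mm short of the leg's inner (-x) face and 13 mm from its back face; the yoke can be gripped here across its 56 mm width (y). x points from the slotted end to the leg, z up.
- yoke_back (a point): Middle of the leg's flat back (+x) face, 24 mm above the underside; axes as yoke_grip. Goes against the fence. Leg: 10 mm thick, 56 mm wide, top 36 mm above the underside. The inside corner in front of it, where it meets the foot, is free for fingertips (the foot is bare for 37 mm from the leg's inner face to the slots).
- yoke: The yoke; origin at the centre of the underside of its foot, 24 mm behind (-x) and 24 mm below yoke_grip. Foot 74 (x) x 56 (y) x 8 mm thick. Two through slots, 20 mm long (x) by 12 mm wide (y), centred at x = -20 mm, y = +15 and -15 mm.
- jig: Fixed bonding jig, dark steel sub-plate 140 (x) x 130 x 8 mm; origin at its underside centre, on the bench; x points to the fence, away from the robot (within 0.4 rad). Two brass pegs, 8 mm diameter, tapered tips, stand 14 mm above the bed at x = -16, y = +15 and -15 mm. Slots have 2 mm play each side in y; seated, the yoke's origin can slide from x = -2 mm to 8 mm, where the leg meets the fence.
- bed: The jig's flat steel bed, 126 (x) x 120 x 8 mm; origin at its underside centre, 8 mm above the jig's; its top, on which the yoke rests, is 16 mm above the bench. Ground and oiled: friction about 0.25.
- fence: The jig's rigid upright steel fence, 50 mm wide (y), 12 mm thick, top 32 mm above the bed. Origin at the foot of its flat face, on the bed's top, 45 mm along the jig's x from the jig's origin, y = 0; the face looks to the jig's -x.
- flap (a joint): Flap over the parts well, steel, 122 x 148 mm, lying 11 mm above the bench near the robot; 0 shut, grows as it opens. Leave shut.
- latch: Bystander: bronze relay latch, flat bar 62 x 16 x 6 mm with an end lug 22 mm high; origin at its underside.
- bobbin: Bystander: cream ceramic bobbin standing on end, 38 mm in diameter, 42 mm high; origin at its underside.
- prod: Bystander: nickel test prod lying down, about 142 mm long (x), 18 mm wide; origin at its underside, about mid-length.
- armature: Bystander: small steel armature plate 56 x 30 x 5 mm with an upturned end 21 mm high, no slots; origin at its underside.
- driver: Bystander: screwdriver lying down, 170 mm long.
- dish: Bystander: steel dish 70 mm in diameter, 22 mm high.
- frame: Bystander: open black plastic case 50 x 40 x 30 mm.
Not all that is in view belongs to the job. What is shaped like the jig but blue or purple is not meant.

How it is judged (in metres and radians):
On the way:
1. the yoke sits flat on the bed, both slots over the pegs and leg towards the fence, and the fingers have let go of it (angle between yoke_back's own z axis and vertical below 0.04 rad and z of yoke_back in the frame of bed between 0.0295 and 0.0345 m and x of yoke_back in the frame of jig between 0.033 and 0.0475 m and y of yoke_back in the frame of jig between -0.006 and 0.006 m and angle between the x axis of yoke_back and the x axis of jig, either way round below 0.2 rad and contact force between the fingers and yoke below 0.1 N and linear speed of yoke below 0.02 m/s), for 0.2 s.
At the end, for the whole second after the job is handed in: Finishes holding: yoke flat on the bed (0.04 rad, 2.5 mm) over the pegs, leg's back face at the fence (2 mm, 0.05 rad), gripper pressing on it (over 3 N), bearing on the fence with over 3 N and on the bed with over 8 N (own weight at most 4.5 N), still (angle between yoke_back's own z axis and vertical below 0.04 rad and z of yoke_back in the frame of bed between 0.0295 and 0.0345 m and x of yoke_back in the frame of jig between 0.043 and 0.0475 m and y of yoke_back in the frame of jig between -0.006 and 0.006 m and angle between the x axis of yoke_back and the x axis of jig, either way round below 0.05 rad and contact force between yoke and fence above 3 N and contact force between yoke and bed above 8 N and contact force between any of the fingers, the arm and yoke above 3 N and linear speed of yoke below 0.01 m/s); the arm keeps its last pose, push and grip.
It fails at once if a bystander was moved more than 30 mm (distance of any of latch, bobbin, prod, armature, driver, dish, frame from where it was at the start of the episode above 0.03 m).
It fails at once if the flap of the parts well was opened (value of joint flap above 0.15 rad).
It also fails if it takes over 64 s, if anything falls off the work surface, if the arm or the gripper's body presses on something with over 40 N, if the wrist force passes 120 N, or if a joint passes its speed limit or range.

### The arm

A 6-joint arm with a two-finger parallel gripper is mounted at the origin on the work surface. World frame = base frame: x ahead of the robot, y to its left, z up, the work surface at z = 0. Lengths are in mm, angles in rad, forces in N, time in s.
With the tool pointing down it reaches from about 350 to 775 mm from the base axis. Payload 5.5 kg.
Tool frame: the origin (TCP) lies on the centre line of the jaws, within the pads' length; the fingertips stand 11 mm ahead of it and the grasp point (between the pads) lies 8 mm behind it; z points along the fingers, x is the direction in which the jaws open and shut, and the axes are right-handed (so a half turn about z gives the same grasp; the last joint's range is limited). The gripper opens to 85 mm and grips with 20 to 120 N. Pads are 22 mm wide; open, the fingers measure 114 mm over their backs; the gripper's body (76 mm by 85 mm) begins 54 mm behind the grasp point. The pads swing forward as they close: fully open they stand 13 mm farther back than shut.
Start: joints at [1.13, 0.313, 0.046, 1.304, 0, 1.431], TCP at [170.388, 549.216, 242.323] pointing down, gripper open.
Joint ranges: [-2.76, 2.76], [-0.86, 1.69], [-1.03, 1.26], [-2.2, 2.34], [-1.47, 1.5], [-3.14, 3.14]. Speed limits (rad/s): [2.57, 2.57, 3.14, 3.14, 3.14, 3.14].

### API

Orientations are given as a unit quaternion [x, y, z, w].
In Python, from bench import get_state, optics, manip, models gives the robot as it stands.
- The arm moves only by the tool apply_moves, never from a script. Its argument "steps" is a list of rows, each a list of 5 numbers: the shift along the tool's x, y, z in mm, then the turn about the tool's z in degrees, then the finger opening in mm, from 0 to 85.4. A call has 1 to 20 rows; each row shifts and turns the commanded pose from where the row before left it, along the tool's axes as they then stand; what a row does not reach is not made up. A row lasts 1/8 s, in which the tool goes at most 62.5 mm and 10.7 degrees, less where a joint would pass 70% of its speed; a pose out of reach is approached as far as the arm can. A call with a gripper value outside its range is refused whole. The fingers move at their own pace and stop on an object; the grip force is fixed at half the most. Time passes only in rows, so rows that do not move let the fingers close. It gives the time, the measured TCP pose, the force and the opening at its end, in the units of the state.
- get_state(): the state, without advancing time (a new reading comes with each control period).
- optics.grab_frame(name): name is "side" or "top" or "wrist"; returns the picture (420x560x3 uint8, red, green, blue); there is no depth.
- optics.camera_model(name): a dict with "camera_matrix" (3x3 intrinsics, pixels), "rvec" (rotation vector, rad) and "tvec" (3), from world to camera coordinates, as OpenCV has them. Camera axes: x right, y down, z forward; pixel columns grow to the right and rows downward; lengths in mm; the calibration is good to about 2 mm. A picture is of the moment at which its call begins: read the wrist's pose just before it. camera_model takes no time and is no camera call; for the wrist camera it gives the pose at the moment of the call.
- manip.job_done(): hands the job in, once; it reports no verdict.
Trained networks look in the newest picture that a camera, given by its name, has taken for a name from the list of things; names that differ only in an ending like _2 or _b are one class to them, and where a whole thing is asked for, a point or a joint stands for the part that bears it (a point fixed in the world has none). Each returns a list of dicts, best first, with "confidence" (0 to 1); they miss things now and then, are a little off and sometimes report something else, mostly with a low value. They report only what shows in the picture. A call takes as long as a camera call. They do not tell look-alikes from the thing itself.
- models.search_frame(thing, camera): "point" ([x, y, z] in mm, in the coordinates of the camera as it stood for that picture, good to about 4 mm: the middle of the surface that is visible of it).
- models.trace(thing, camera): "region" (420x560 bool, what is visible of it).
- models.pinpoint(thing, camera): "point" ([x, y, z] in mm, in the coordinates of the camera as it stood for that picture, good to about 4 mm: a listed point, or the origin of a listed thing).
The state is a dict: "time": time; "joints": joint angles; "dq": joint speeds; "tau": joint torques, N m; "tcp_pos": TCP position; "ee_rot": TCP orientation; "wrist_force": force on the tool from outside, world axes, zero at the start; "ft_torque": the same for the moment, N m; "gripper_width": opening from 0.0 (shut) to 1.0 (fully open).
Only numpy, scipy, OpenCV 4.12 (cv2) and the standard library are available. Lean on these libraries where they do the work, as an engineer would, in place of code of your own. Each camera call takes 0.05 s, during which the arm holds its last target.

## Working session

There is one attempt and no reset: what is moved stays moved. The work goes in short steps, Python scripts to look and compute and a tool call to move; the robot and the scene stay as the last step left them, time stands still between calls to the robot, and variables do not carry over. Pictures are saved under pics/ and viewed, and the job is handed in when it is done.

Besides the shell and the picture viewer there is one more tool, called after "Emit:" as name([rows], argument=value, ...), one row to a line, values as JSON. apply_moves: Moves the arm, as the interface text tells. Its arguments: {"type":"object","properties":{"steps":{"type":"array"}},"required":["steps"]}

```bash
ls; mkdir -p pics
python3 - <<'E'
from bench import get_state, optics, manip, models
import cv2, numpy as np
print(get_state())
for n in ("side","top","wrist"):
    im=optics.grab_frame(n); cv2.imwrite(f"pics/a_{n}.png",im[:,:,::-1])
    m=optics.camera_model(n); R=cv2.Rodrigues(np.array(m["rvec"],float))[0]; t=np.array(m["tvec"],float).ravel()
    print(n,np.array(m["camera_matrix"]).round(1).tolist(),"cam pos",(-R.T@t).round(1))
    for th in ("yoke","yoke_grip","yoke_back","jig","fence","bed"):
        for d in models.pinpoint(th,n): print(th,round(d["confidence"],2),(R.T@(np.array(d["point"])-t)).round(1))
print(get_state()["time"])
E
```

```text
pics
{'time': 0.0, 'joints': array([ 1.13041878e+00,  3.13998791e-01,  4.49528144e-02,  1.30363499e+00,
       -1.59826580e-05,  1.43117619e+00]), 'dq': array([ 1.27751148e-03,  1.75530851e-03,  2.49340940e-03,  5.25866850e-04,
       -7.46283350e-05, -7.97639160e-04]), 'tau': array([ 6.91635455e-05, -4.80625069e+01,  2.98533171e+01,  1.93502696e-02,
       -3.18947923e-04, -1.10824698e-05]), 'tcp_pos': array([170.1413217 , 548.70762648, 241.39910327]), 'ee_rot': array([ 8.05059793e-01,  5.93192921e-01, -8.25236377e-04,  4.54994599e-04]), 'wrist_force': array([ 0.12700748, -0.66305563,  0.29694586]), 'ft_torque': array([ 0.02816843,  0.06823185, -0.0116043 ]), 'gripper_width': 1.0025208967927963}
side [[444.4, 0.0, 272.1], [0.0, 444.4, 216.1], [0.0, 0.0, 1.0]] cam pos [420.9 749.9 838.8]
yoke 0.57 [527.2 186.3   5.8]
yoke_grip 0.72 [ 608.1 -170.6   16.7]
yoke_grip 0.71 [539.4 167.1  27.4]
yoke_back 0.79 [549.8 158.6  23.7]
jig 0.9 [ 689.1 -424.5    3.5]
jig 0.75 [ 566.4 -175.2    0. ]
jig 0.73 [ 339.6 -281.7    2. ]
jig 0.2 [776.4 156.7   2.6]
fence 0.69 [ 382.6 -269.4   16.7]
fence 0.64 [ 732.4 -412.9   18.3]
fence 0.42 [ 607.5 -172.7   12.1]
bed 0.84 [ 565.3 -176.7   10.4]
bed 0.72 [ 337.3 -285.6    9.3]
top [[527.0, 0.0, 272.8], [0.0, 527.0, 201.6], [0.0, 0.0, 1.0]] cam pos [ 465.8    1.8 1493.1]
yoke 0.74 [528.3 184.7   1.1]
yoke_grip 0.57 [541.5 169.8  23.4]
yoke_back 0.9 [547.3 159.2  24.5]
jig 0.93 [ 341.3 -285.1   -1.8]
jig 0.86 [ 685.3 -427.1    0.8]
jig 0.6 [ 564.8 -180.7   -2.9]
jig 0.32 [773.8 152.6  -1.1]
jig 0.23 [651.4 -12.    0.8]
fence 0.66 [ 380.7 -269.1   17. ]
fence 0.63 [ 611.4 -165.7   16.9]
fence 0.63 [ 564.8 -179.     9.3]
fence 0.54 [ 735.8 -416.    16.1]
bed 0.78 [ 338.8 -284.2    6.2]
bed 0.72 [768.2 155.5  -3. ]
bed 0.67 [ 688.2 -425.9    7.9]
bed 0.65 [ 563.8 -177.8    8.3]
wrist [[301.8, 0.0, 280.9], [0.0, 301.8, 209.9], [0.0, 0.0, 1.0]] cam pos [ 95.9 572.8 373.3]
1.05
```

View pics/a_top.png

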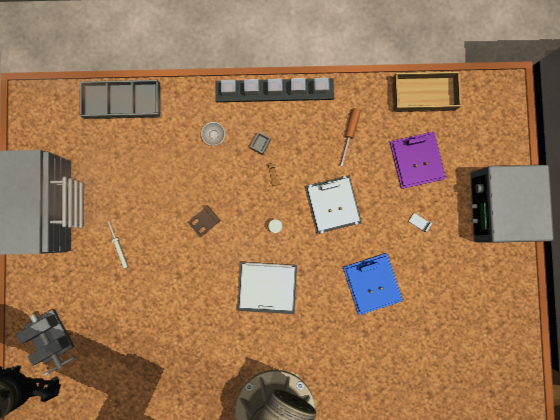

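View pics/a_side.png

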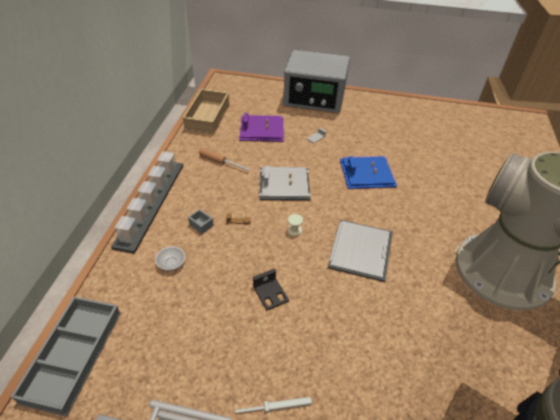

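View pics/a_wrist.png

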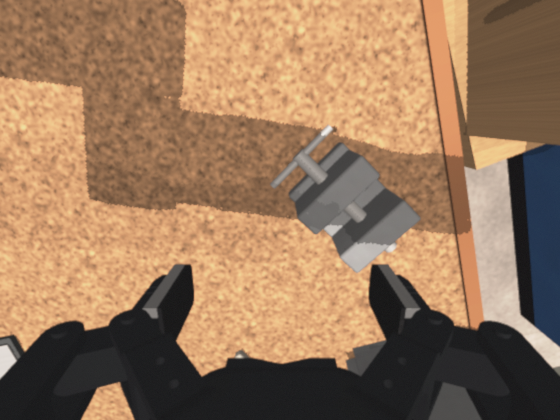

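```bash
cat > h.py <<'E'
from bench import get_state, optics, manip, models
import cv2, numpy as np
from scipy.spatial.transform import Rotation as Ro
def cam(n):
    m=optics.camera_model(n); R=cv2.Rodrigues(np.array(m["rvec"],float))[0]; t=np.array(m["tvec"],float).ravel()
    return np.array(m["camera_matrix"],float),R,t
def tw(p,R,t): return R.T@(np.array(p)-t)
def pose():
    s=get_state(); R=Ro.from_quat(s["ee_rot"]).as_matrix(); return np.array(s["tcp_pos"]),R,s
def yaw(R): return np.degrees(np.arctan2(R[1,0],R[0,0]))
def plan(p,ydeg):
    p0,R,s=pose(); d=R.T@(np.array(p)-p0)
    print("tool shift",d.round(1),"turn",round(-( (ydeg-yaw(R)+180)%360-180),2),"t",s["time"],"yaw",round(yaw(R),2))
def ray(uv,z,K,R,t):
    d=R.T@np.linalg.inv(K)@np.array([uv[0],uv[1],1.]); c=-R.T@t
    return c+d*(z-c[2])/d[2]
def find(ths,n,K=None):
    K,R,t=cam(n)
    for th in ths:
        for d in models.pinpoint(th,n): print(n,th,round(d["confidence"],2),tw(d["point"],R,t).round(1))
def snap(n,f):
    im=optics.grab_frame(n); cv2.imwrite(f"pics/{f}.png",im[:,:,::-1]); return im
E
python3 - <<'E'
from h import *
K,R,t=cam("wrist"); p,T,s=pose()
print("cam axes in tool", (T.T@R.T).round(3)); print("cam pos in tool",(T.T@(-R.T@t-p)).round(1))
plan([525,160,200],36)
plan([525,180,200],36)
E
```

```text
cam axes in tool [[ 1.     0.001  0.001]
 [-0.001  0.954  0.298]
 [-0.    -0.298  0.954]]
cam pos in tool [   0.5  -78.1 -130.9]
tool shift [-266.7  454.    42.3] turn 36.77 t 1.05 yaw 72.77
tool shift [-247.6  448.1   42.3] turn 36.77 t 1.05 yaw 72.77
```

Emit:
apply_moves([
  [-25,45,4,0,85],
  [-25,45,4,0,85],
  [-25,45,4,0,85],
  [-25,45,4,0,85],
  [-25,45,4,0,85],
  [-25,45,4,0,85],
  [-25,45,4,0,85],
  [-25,45,4,0,85],
  [-25,45,4,0,85],
  [-25,45,4,0,85],
  [0,0,0,9.2,85],
  [0,0,0,9.2,85],
  [0,0,0,9.2,85],
  [0,0,0,9.2,85],
  [0,0,0,0,85],
  [0,0,0,0,85],
])

```text
time: 3.05
tcp_pos: [526.1, 177.1, 202.3]
ee_rot: [0.951, 0.31, 0.0, -0.0]
wrist_force: [0.3, 0.1, 0.3]
gripper_width: 0.996
```

Run:
```python
from h import *
snap("wrist","b1")
find(["yoke","yoke_grip","yoke_back"],"wrist")
p,R,s=pose(); print(p,yaw(R),s["time"])
r=models.trace("yoke","wrist")
for d in r: print(d["confidence"],d["region"].sum())
```

```text
wrist yoke 0.82 [5.248e+02 1.898e+02 5.000e-01]
wrist yoke_grip 0.57 [536.9 166.7  25.2]
wrist yoke_back 0.68 [548.6 160.6  24.1]
[526.12516209 177.14252978 202.34291516] 36.024886371895064 3.25
0.6 3365
```

View pics/b1.png

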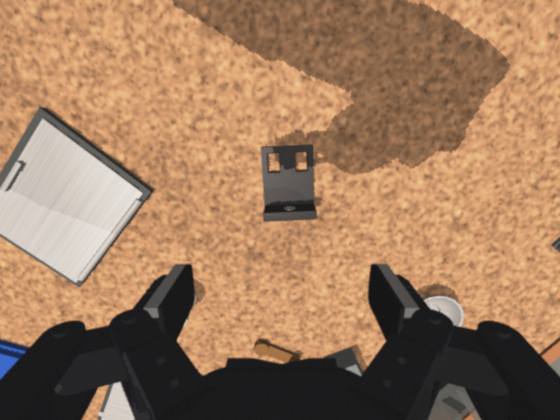

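Run:
```python
import cv2
im=cv2.imread("pics/b1.png")[130:235,240:345]
cv2.imwrite("pics/b1c.png",cv2.resize(im,None,fx=5.7,fy=5.7,interpolation=cv2.INTER_CUBIC))
```

```text
(no output)
```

View pics/b1c.png

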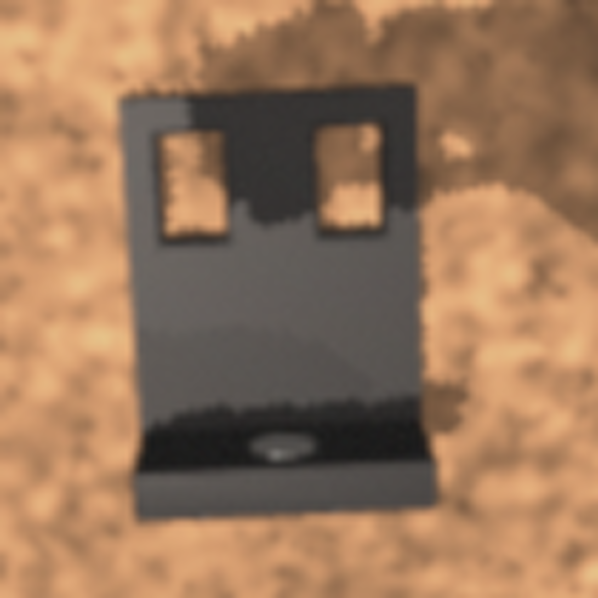

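```bash
cat >> h.py <<'E'
from scipy.optimize import least_squares
def fit(model,uv,n,x0,zbase,fitz=False):
    K,R,t=cam(n); model=np.array(model,float); uv=np.array(uv,float)
    rv=cv2.Rodrigues(R)[0]
    def f(q):
        c,s=np.cos(q[2]),np.sin(q[2]); z=q[3] if fitz else zbase
        w=np.c_[c*model[:,0]-s*model[:,1]+q[0], s*model[:,0]+c*model[:,1]+q[1], model[:,2]+z]
        pr=cv2.projectPoints(w,rv,t,K,None)[0].reshape(-1,2)
        return (pr-uv).ravel()
    r=least_squares(f,x0+([zbase] if fitz else []),x_scale=[10,10,.1]+([10] if fitz else []))
    print("fit",r.x.round(3),"yaw deg",np.degrees(r.x[2]).round(2),"res",np.abs(r.fun).max().round(2)); return r.x
E
python3 - <<'E'
from h import *
M=[[-37,-28,8],[-37,28,8],[37,-28,36],[37,28,36],[27,-28,36],[27,28,36],[-20,-15,8],[-20,15,8]]
uv=np.array([[122,98],[415,86],[137,519],[438,507],[137,470],[437,457],[194,186.5],[349.5,178.5]])/5.7+[240,130]-0.4
for fz in (0,1):
    q=fit(M,uv,"wrist",[528,186,-.95],0,fz)
    c,s=np.cos(q[2]),np.sin(q[2]); g=[q[0]+24*c,q[1]+24*s]; print("grip",g)
plan([g[0],g[1],40],np.degrees(q[2])+90)
E
```

```text
fit [525.503 190.357  -0.895] yaw deg -51.28 res 0.97
grip [np.float64(540.5153108991631), np.float64(171.63112594161043)]
fit [526.184 189.624  -0.895  -4.529] yaw deg -51.28 res 0.59
grip [np.float64(541.1970653167954), np.float64(170.89884895950453)]
tool shift [  8.5  13.9 162.3] turn -2.71 t 3.3 yaw 36.01
```

Emit:
apply_moves([
  [8.2,14,30,-2.7,85],
  [0,0,40,0,85],
  [0,0,40,0,85],
  [0,0,30,0,85],
  [0,0,20,0,85],
  [0,0,15,0,85],
  [0,0,10,0,85],
  [0,0,0,0,85],
  [0,0,0,0,85],
])

```text
time: 4.42
tcp_pos: [541.6, 170.7, 18.0]
ee_rot: [0.944, 0.331, 0.001, 0.0]
wrist_force: [-0.5, 0.5, 0.1]
gripper_width: 0.998
```

Run:
```python
from h import *
snap("wrist","b2");snap("side","b2s")
p,R,s=pose(); print(p,yaw(R),s["time"],s["wrist_force"])
im=cv2.imread("pics/b2s.png")[220:360,200:340]
cv2.imwrite("pics/b2sc.png",cv2.resize(im,None,fx=4,fy=4))
```

```text
[541.68385746 170.77138176  18.16861322] 38.66989291960805 4.525 [-0.05850619 -0.41417378 -0.36178364]
```

View pics/b2.png

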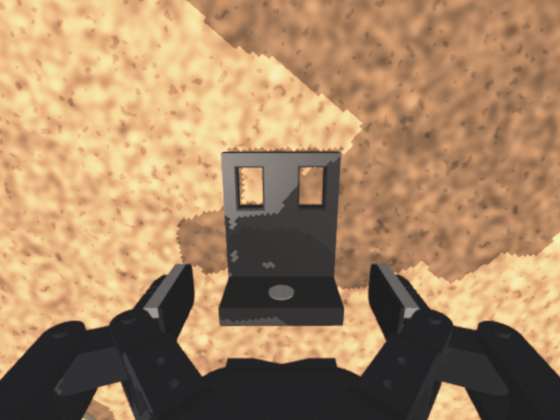

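View pics/b2sc.png

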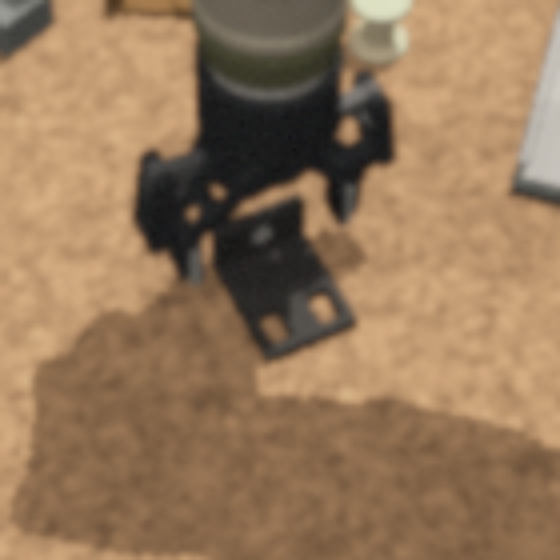

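Emit:
apply_moves([
  [0,0,0,0,40],
  [0,0,0,0,40],
  [0,0,0,0,40],
  [0,0,0,0,40],
  [0,0,0,0,40],
  [0,0,0,0,40],
])

```text
time: 5.28
tcp_pos: [541.5, 170.8, 18.1]
ee_rot: [0.944, 0.331, 0.001, 0.0]
wrist_force: [-0.8, 0.6, 7.0]
gripper_width: 0.637
```

Emit:
apply_moves([
  [0,0,-20,0,40],
  [0,0,-35,0,40],
  [0,0,-45,0,40],
  [0,0,-30,0,40],
  [0,0,0,0,40],
])

```text
time: 5.9
tcp_pos: [542.4, 170.8, 149.0]
ee_rot: [0.944, 0.331, 0.002, 0.0]
wrist_force: [1.0, 0.5, -4.3]
gripper_width: 0.633
```

Run:
```python
from h import *
snap("wrist","b3");snap("top","b3t")
p,R,s=pose(); print(p,yaw(R),s["time"],s["wrist_force"],s["gripper_width"])
im=cv2.imread("pics/b3t.png")[160:250,290:380]
cv2.imwrite("pics/b3tc.png",cv2.resize(im,None,fx=6,fy=6,interpolation=cv2.INTER_CUBIC))
find(["yoke","yoke_grip","yoke_back"],"wrist")
find(["jig","fence","bed"],"top")
find(["jig","fence","bed"],"side")
plan([550,-175,150],98)
```

```text
[540.09824872 170.4299603  145.74195589] 38.66440290116792 6.0 [ 0.5860563   0.03641567 -5.23629126] 0.6377100438121958
wrist yoke 0.63 [526.7 188.4 125.2]
wrist yoke_grip 0.74 [537.5 164.4 155. ]
wrist yoke_back 0.85 [552.1 162.7 151.6]
top jig 0.91 [ 338.8 -284.2   -2.3]
top jig 0.66 [ 685.2 -425.7   -1.6]
top jig 0.64 [ 564.9 -180.6   -1.6]
top fence 0.69 [ 731.9 -417.6   14.4]
top fence 0.68 [ 382.3 -269.6   16.7]
top fence 0.55 [ 607.9 -169.1   15.9]
top fence 0.22 [741.7  21.9  -1.6]
top bed 0.93 [ 566.2 -176.8    7.4]
top bed 0.68 [ 340.1 -286.7    9.3]
top bed 0.68 [ 687.  -429.1    6.8]
side jig 0.93 [ 338.8 -280.8    5.3]
side jig 0.9 [ 568.1 -173.5    1.3]
side fence 0.6 [ 380.5 -267.5   16.6]
side bed 0.72 [529.3 190.4   6.1]
side bed 0.71 [ 340.1 -282.1    9.3]
side bed 0.62 [ 565.8 -177.8   11. ]
side bed 0.56 [776.2 155.5   2.7]
tool shift [-208.7  275.6   -3.2] turn -59.34 t 6.45 yaw 38.66
```

View pics/b3.png

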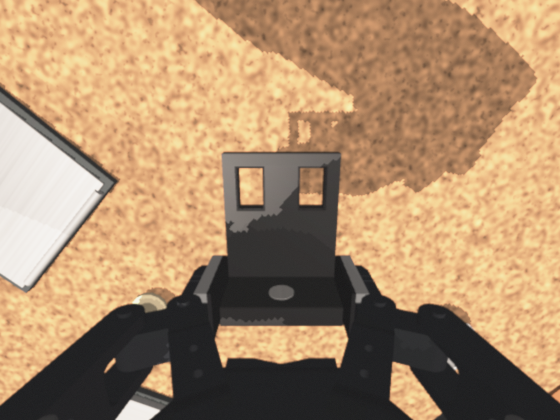

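View pics/b3tc.png

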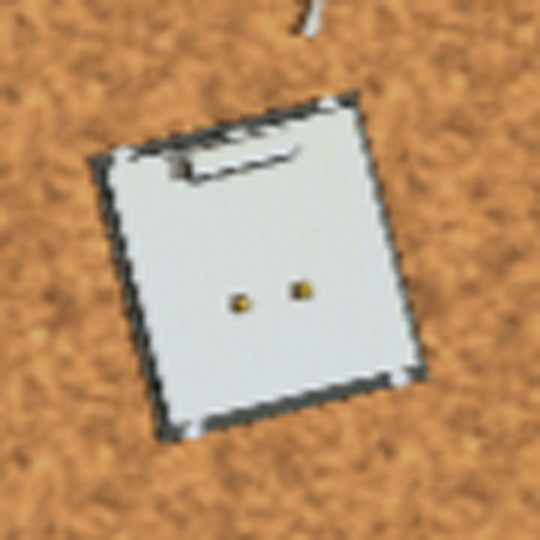

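Run:
```python
from h import *
M=[[70,65,8],[70,-65,8],[-70,-65,8],[-70,65,8],[-16,15,30],[-16,-15,30]]
uv=np.array([[92,158],[357,95],[426,374],[163,440],[240,301],[302,289]])/6+[290,160]-.4
q=fit(M,uv,"top",[565,-177,.2],0)
c,s=np.cos(q[2]),np.sin(q[2])
# hover so yoke grip point is over its place minus 10 back, TCP at 150
for dx in (28,-60): 
  tgt=[q[0]+dx*c,q[1]+dx*s]; print(tgt); plan([*tgt,150],np.degrees(q[2])+90)
```

```text
fit [ 5.65451e+02 -1.78162e+02  2.12000e-01] yaw deg 12.17 res 0.8
[np.float64(592.821887898558), np.float64(-172.2613923169954)]
tool shift [-173.6  300.2   -3.2] turn -63.5 t 6.45 yaw 38.66
[np.float64(506.7981505983075), np.float64(-190.8063814218046)]
tool shift [-252.3  260.9   -3.2] turn -63.5 t 6.45 yaw 38.66
```

Emit:
apply_moves([
  [-12,25,0,0,40],
  [-16,35,-1,0,40],
  [-18,40,-1,0,40],
  [-18,40,-1,0,40],
  [-18,40,-1,0,40],
  [-18,40,0,0,40],
  [-16,35,0,0,40],
  [-16,35,0,0,40],
  [-12,25,0,0,40],
  [0,0,0,-8,40],
  [0,0,0,-10.5,40],
  [0,0,0,-10.5,40],
  [0,0,0,-10.5,40],
  [0,0,0,-10.5,40],
  [0,0,0,-8.5,40],
  [0,0,0,-5,40],
  [0,0,0,0,40],
  [0,0,0,0,40],
])

```text
time: 8.7
tcp_pos: [625.3, -165.3, 151.1]
ee_rot: [0.629, 0.778, 0.0, -0.0]
wrist_force: [0.2, 0.1, -4.1]
gripper_width: 0.64
```

Run:
```python
from h import *
p,R,s=pose();snap("wrist","b4")
print(p,yaw(R),s["time"],s["wrist_force"],s["gripper_width"])
find(["jig","fence","bed","yoke"],"wrist")
im=cv2.imread("pics/b4.png")
cv2.imwrite("pics/b4c.png",cv2.resize(im[:, 80:480],None,fx=2,fy=2,interpolation=cv2.INTER_CUBIC)[:600])
```

```text
[ 625.2937422  -165.28998524  151.12904743] 102.08154091779184 8.7 [ 0.20391401  0.11978343 -4.08091398] 0.6395836173803204
wrist jig 0.8 [ 5.690e+02 -1.757e+02  5.000e-01]
wrist jig 0.64 [ 687.7 -422.1    1. ]
wrist fence 0.71 [ 730.7 -417.6   17.1]
wrist bed 0.84 [ 686.9 -423.     7.7]
wrist bed 0.7 [ 567.1 -176.5   12. ]
wrist yoke 0.76 [ 601.7 -171.   131.6]
```

View pics/b4c.png

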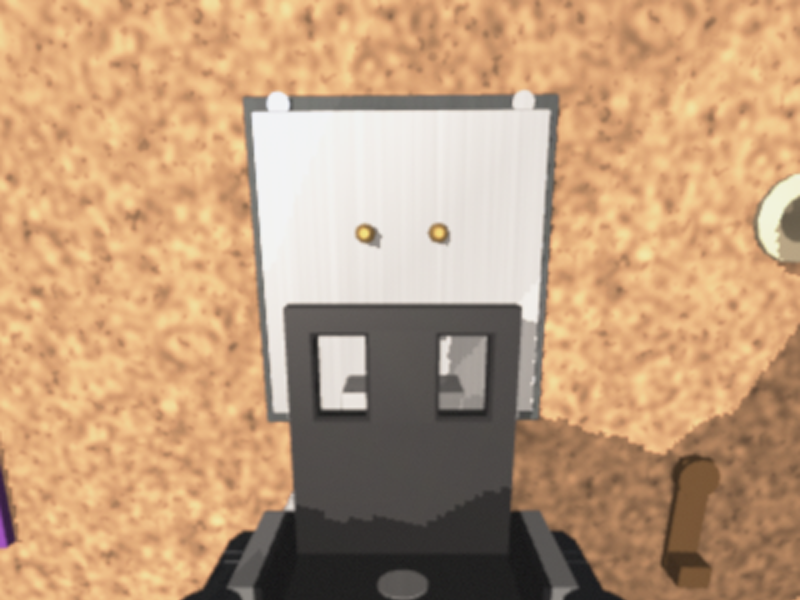

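Run:
```python
from h import *
p,R,s=pose()
f=lambda a: np.array(a,float)/2+[80,0]-.25
MJ=[[-70,65,8],[-70,-65,8],[70,65,8],[70,-65,8],[-63,60,16],[-63,-60,16],[-16,15,30],[-16,-15,30]]
# image right = tool x = +y ; image down = +x
uj=f([[557,95],[244,97],[540,418],[268,420],[551,110],[251,111],[439,231],[365,232]])
qj=fit(MJ,uj,"wrist",[565,-177,.2],0)
qjz=fit(MJ,uj,"wrist",[565,-177,.2],0,True)
qp=fit(MJ[6:],uj[6:],"wrist",[565,-177,.2],0)
MY=[[-37,28,8],[-37,-28,8],[-20,15,8],[-20,-15,8]]
uy=f([[521,305],[285,306],[463.5,373],[342,373]])
qy=fit(MY,uy,"wrist",[600,-171,.2],p[2]-18)
fit(MY,uy,"wrist",[600,-171,.2],p[2]-18,True)
for q in (qj,qp):
  c,s_=np.cos(q[2]),np.sin(q[2]); d=qy[:2]-q[:2]
  print("yoke in jig",[d@[c,s_],d@[-s_,c]],"dyaw",np.degrees(qy[2]-q[2]))
print("tcp->yoke in tool",(R.T@(np.array([qy[0],qy[1],133])-p)))
```

```text
fit [ 5.65313e+02 -1.76737e+02  2.21000e-01] yaw deg 12.64 res 1.81
fit [ 5.65069e+02 -1.76790e+02  2.21000e-01 -3.57400e+00] yaw deg 12.64 res 0.86
fit [ 5.64733e+02 -1.76755e+02  2.26000e-01] yaw deg 12.94 res 0.31
fit [ 6.00716e+02 -1.68903e+02  2.16000e-01] yaw deg 12.35 res 1.81
fit [ 6.01465e+02 -1.68734e+02  2.16000e-01  1.28515e+02] yaw deg 12.35 res 0.62
yoke in jig [np.float64(36.25930748739934), np.float64(-0.10562486129369919)] dyaw -0.29566928689843774
yoke in jig [np.float64(36.82759398472757), np.float64(-0.40494804127648365)] dyaw -0.591729146431481
tcp->yoke in tool [  1.6793772  -24.83264545  18.2934901 ]
```

Emit:
apply_moves([
  [0.2,-15,10,-0.4,40],
  [0,-19,20,0,40],
  [0,0,30,0,40],
  [0,0,20,0,40],
  [0,0,10,0,40],
  [0,0,0,0,40],
  [0,0,0,0,40],
])

```text
time: 9.82
tcp_pos: [592.9, -172.7, 62.3]
ee_rot: [0.625, 0.78, 0.0, 0.001]
wrist_force: [0.1, -0.1, -4.3]
gripper_width: 0.638
```

Run:
```python
from h import *
p,R,s=pose();snap("wrist","b5");snap("side","b5s")
print(p,yaw(R),s["time"],s["wrist_force"],s["gripper_width"])
im=cv2.imread("pics/b5.png")
cv2.imwrite("pics/b5c.png",cv2.resize(im[:, 80:480],None,fx=2,fy=2,interpolation=cv2.INTER_CUBIC)[:600])
im=cv2.imread("pics/b5s.png")[110:230,220:340]
cv2.imwrite("pics/b5sc.png",cv2.resize(im,None,fx=5,fy=5,interpolation=cv2.INTER_CUBIC))
```

```text
[ 592.91494136 -172.71369199   62.29837932] 102.56772307499612 9.825 [ 0.09614184 -0.14656265 -4.26075523] 0.63825400519561
```

View pics/b5c.png

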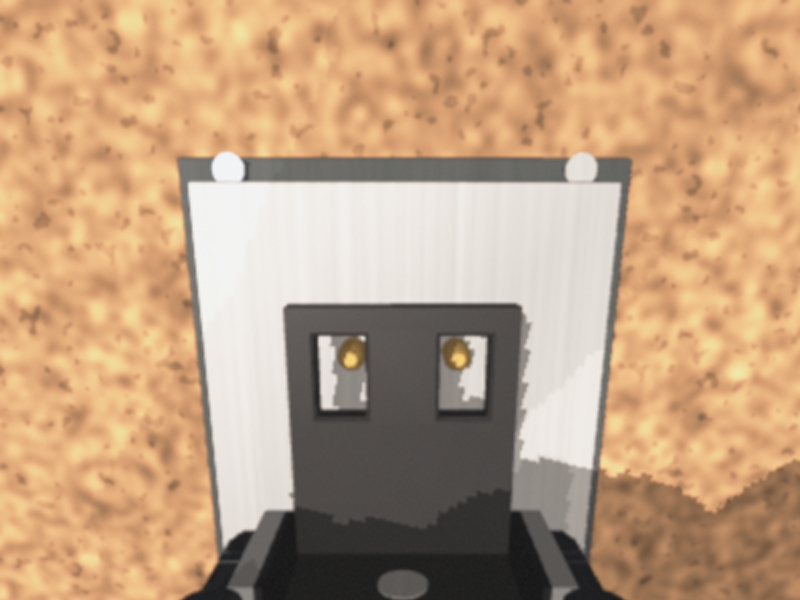

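View pics/b5sc.png

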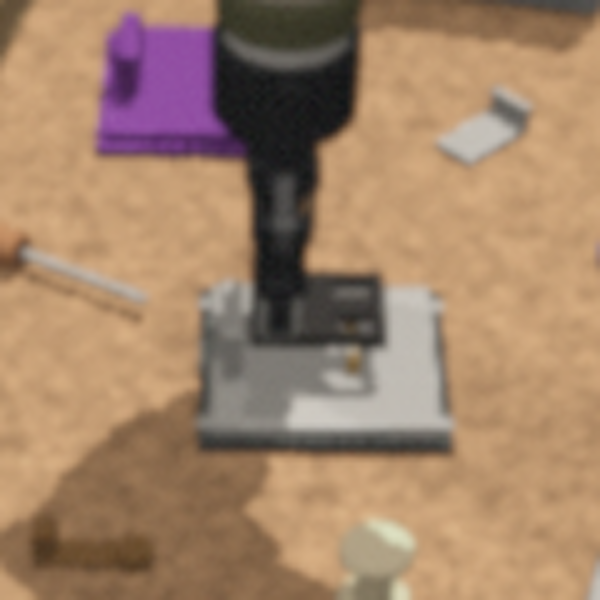

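Run:
```python
from h import *
p,R,s=pose()
f=lambda a: np.array(a,float)/2+[80,0]-.25
MJ=[[-70,65,8],[-70,-65,8],[-63,60,16],[-63,-60,16],[-16,15,30],[-16,-15,30]]
uj=f([[631,158],[179,158],[622,182],[188,182],[458,353],[351,354]])
qj=fit(MJ,uj,"wrist",[565,-177,.2],0)
qp=fit(MJ[4:],uj[4:],"wrist",[565,-177,.2],0)
MY=[[-37,28,8],[-37,-28,8],[-20,15,8],[-20,-15,8]]
uy=f([[521,305],[285,306],[463.5,373],[342,373]])
for dz in (18,20,22):
 qy=fit(MY,uy,"wrist",[600,-171,.2],p[2]-dz)
 for q in (qj,qp):
  c,s_=np.cos(q[2]),np.sin(q[2]); d=qy[:2]-q[:2]
  print("yoke in jig",[d@[c,s_],d@[-s_,c]],"dyaw",np.degrees(qy[2]-q[2]))
```

```text
fit [ 5.65067e+02 -1.76770e+02  2.20000e-01] yaw deg 12.62 res 3.2
fit [ 5.63463e+02 -1.77047e+02  2.30000e-01] yaw deg 13.18 res 0.63
fit [ 5.68349e+02 -1.76492e+02  2.23000e-01] yaw deg 12.79 res 1.85
yoke in jig [np.float64(3.262684093260777), np.float64(-0.44609698894215133)] dyaw 0.16904888688944855
yoke in jig [np.float64(4.883733672861474), np.float64(-0.5735913813701774)] dyaw -0.39290769512702944
fit [ 5.68665e+02 -1.76421e+02  2.23000e-01] yaw deg 12.79 res 1.02
yoke in jig [np.float64(3.586723501959651), np.float64(-0.44538248403334557)] dyaw 0.16899549009183396
yoke in jig [np.float64(5.207764503667824), np.float64(-0.5760550359985221)] dyaw -0.392961091924644
fit [ 5.68981e+02 -1.76349e+02  2.23000e-01] yaw deg 12.79 res 0.74
yoke in jig [np.float64(3.9113839906720416), np.float64(-0.44467005351992345)] dyaw 0.16894865834097908
yoke in jig [np.float64(5.532416364269671), np.float64(-0.5785268563729947)] dyaw -0.3930079236754989
```

Emit:
apply_moves([
  [0.5,-1,2,0,40],
  [0,0,8,0,40],
  [0,0,7,0,40],
  [0,0,5,0,40],
  [0,0,3,0,40],
  [0,0,1.5,0,40],
  [0,0,0,0,40],
  [0,0,0,0,40],
])

```text
time: 10.92
tcp_pos: [591.3, -172.2, 35.0]
ee_rot: [0.625, 0.78, 0.0, 0.0]
wrist_force: [-0.8, 0.2, -3.3]
gripper_width: 0.638
```

Emit:
apply_moves([
  [0,0,0.7,0,40],
  [0,0,0.7,0,40],
  [0,0,0,0,40],
])

```text
time: 11.3
tcp_pos: [591.3, -172.2, 34.2]
ee_rot: [0.625, 0.78, 0.0, 0.0]
wrist_force: [-1.2, 1.2, 2.4]
gripper_width: 0.635
```

Run:
```python
from h import *
p,R,s=pose();snap("wrist","b6");snap("side","b6s")
print(p,yaw(R),s["time"],s["wrist_force"],s["gripper_width"])
im=cv2.imread("pics/b6.png")
cv2.imwrite("pics/b6c.png",cv2.resize(im[:, 80:480],None,fx=2,fy=2,interpolation=cv2.INTER_CUBIC)[:600])
im=cv2.imread("pics/b6s.png")[110:230,220:340]
cv2.imwrite("pics/b6sc.png",cv2.resize(im,None,fx=5,fy=5,interpolation=cv2.INTER_CUBIC))
```

```text
[ 591.34230261 -172.21623622   34.17386592] 102.56774420155114 11.3 [-1.20240138  1.23421754  2.4407646 ] 0.6348032622564839
```

View pics/b6c.png

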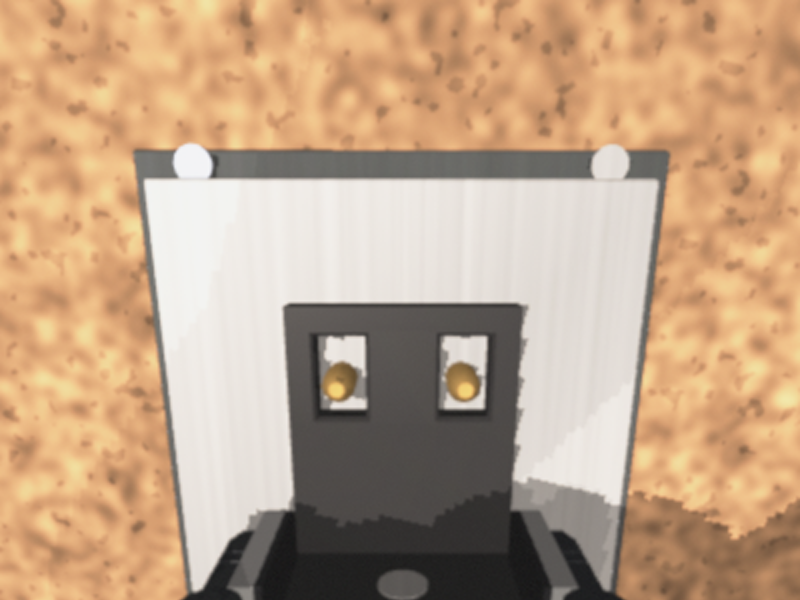

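View pics/b6sc.png

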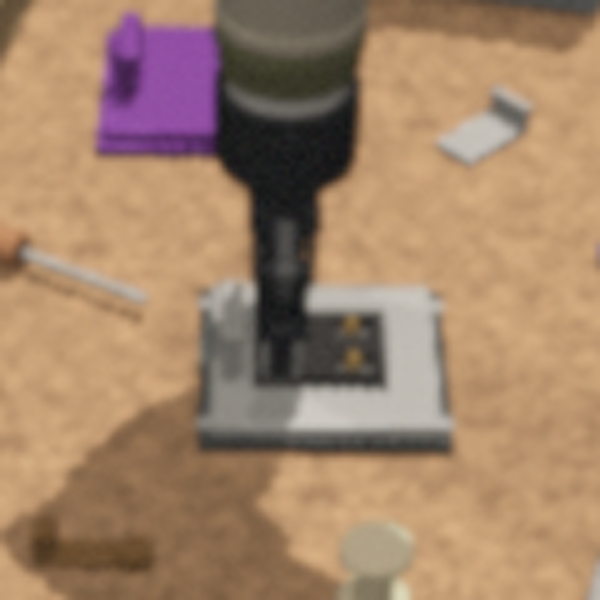

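Emit:
apply_moves([
  [0,0,0,0,62],
  [0,0,0,0,75],
  [0,0,0,0,85],
  [0,0,0,0,85],
  [0,0,0,0,85],
  [0,0,0,0,85],
])

```text
time: 12.15
tcp_pos: [591.0, -172.1, 33.3]
ee_rot: [0.625, 0.78, 0.0, -0.0]
wrist_force: [-0.1, -0.2, -0.5]
gripper_width: 0.997
```

Emit:
apply_moves([
  [0,0,-10,0,85],
  [0,0,-20,0,85],
  [0,0,-20,0,85],
  [0,-14,-10,0,85],
  [0,0,0,0,0],
  [0,0,0,0,0],
  [0,0,0,0,0],
  [0,0,0,0,0],
  [0,0,0,0,0],
  [0,0,0,0,0],
  [0,0,0,0,0],
])

```text
time: 13.52
tcp_pos: [577.4, -175.2, 93.3]
ee_rot: [0.625, 0.78, 0.0, -0.0]
wrist_force: [-0.9, 0.6, 0.0]
gripper_width: -0.0
```

Run:
```python
from h import *
p,R,s=pose();snap("wrist","b7");snap("side","b7s")
print(p,yaw(R),s["time"],s["wrist_force"],s["gripper_width"])
im=cv2.imread("pics/b7.png")
cv2.imwrite("pics/b7c.png",cv2.resize(im[120:, 80:480],None,fx=2,fy=2,interpolation=cv2.INTER_CUBIC)[:600])
im=cv2.imread("pics/b7s.png")[110:230,220:340]
cv2.imwrite("pics/b7sc.png",cv2.resize(im,None,fx=5,fy=5,interpolation=cv2.INTER_CUBIC))
find(["yoke","yoke_grip","yoke_back","jig"],"wrist")
```

```text
[ 577.35798351 -175.16880832   93.32289045] 102.56899051464559 13.525 [-0.91440731  0.5533143   0.0203049 ] -9.047536742385283e-05
wrist yoke 0.91 [ 568.4 -179.7   13. ]
wrist yoke 0.29 [502.4 -11.2  -4.7]
wrist yoke_grip 0.69 [ 592.1 -173.3   43.6]
wrist jig 0.7 [ 565.6 -173.2   -1.6]
wrist jig 0.38 [ 569.4 -173.5    9.8]
```

View pics/b7c.png

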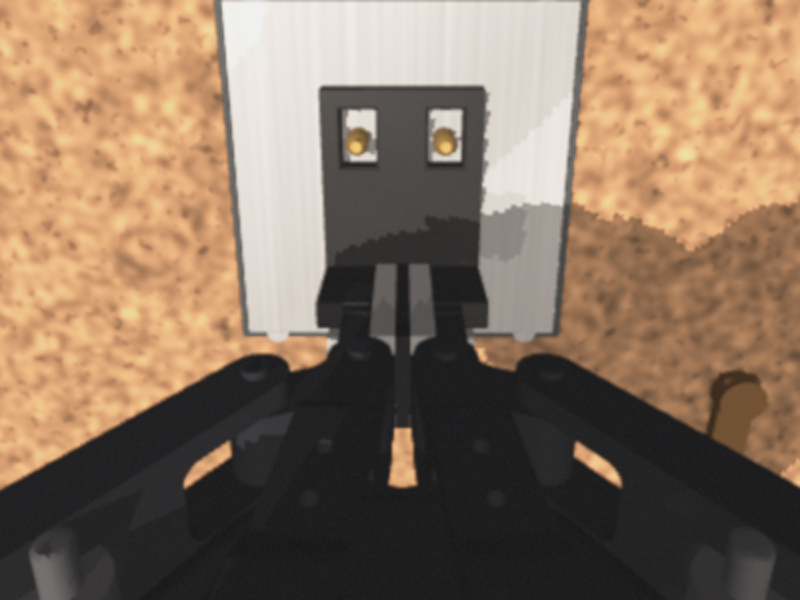

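View pics/b7sc.png

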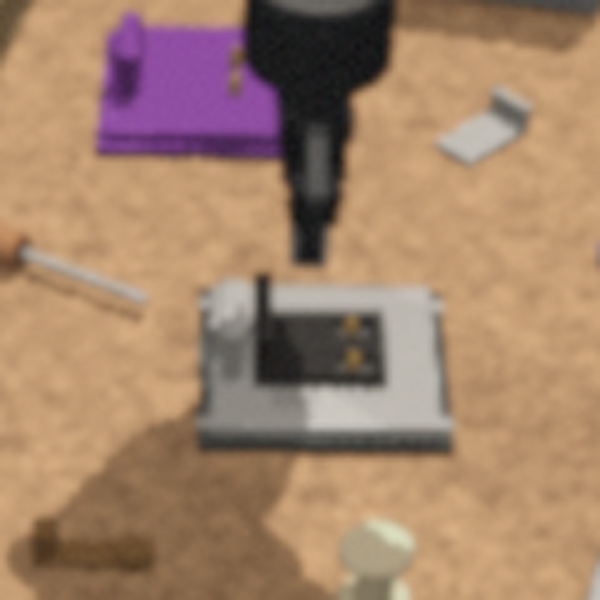

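Emit:
apply_moves([
  [0,0,20,0,0],
  [0,0,20,0,0],
  [0,0,9,0,0],
  [0,0,3,0,0],
  [0,0,0,0,0],
  [0,0,0,0,0],
])

```text
time: 14.58
tcp_pos: [577.9, -175.4, 42.1]
ee_rot: [0.625, 0.78, 0.0, 0.001]
wrist_force: [0.1, 0.4, 0.1]
gripper_width: -0.002
```

Emit:
apply_moves([
  [0,0,1.5,0,0],
  [0,0,1.5,0,0],
  [0,0,0,0,0],
])

```text
time: 14.95
tcp_pos: [577.2, -175.1, 38.3]
ee_rot: [0.625, 0.78, 0.0, -0.0]
wrist_force: [0.3, -0.2, 0.5]
gripper_width: 0.001
```

Emit:
apply_moves([
  [0,2,1,0,0],
  [0,1.5,0.5,0,0],
  [0,1.5,0,0,0],
  [0,0,0,0,0],
])

```text
time: 15.45
tcp_pos: [582.4, -174.1, 36.9]
ee_rot: [0.625, 0.78, 0.0, 0.0]
wrist_force: [-0.5, 0.2, 0.7]
gripper_width: -0.002
```

Emit:
apply_moves([
  [0,1.5,0,0,0],
  [0,1,0,0,0],
  [0,1,0,0,0],
  [0,0,0,0,0],
])

```text
time: 15.95
tcp_pos: [585.2, -173.4, 36.9]
ee_rot: [0.626, 0.78, -0.0, -0.0]
wrist_force: [-3.5, -1.8, 2.9]
gripper_width: 0.002
```

Emit:
apply_moves([
  [0,1,0,0,0],
  [0,1,0,0,0],
  [0,0,0,0,0],
])

```text
time: 16.32
tcp_pos: [587.7, -172.9, 36.9]
ee_rot: [0.625, 0.78, 0.0, -0.0]
wrist_force: [-2.5, -0.3, 1.7]
gripper_width: -0.002
```

Emit:
apply_moves([
  [0,0.7,0,0,0],
  [0,0.7,0,0,0],
  [0,0,0,0,0],
])

```text
time: 16.7
tcp_pos: [589.1, -172.6, 36.9]
ee_rot: [0.625, 0.78, 0.0, 0.0]
wrist_force: [-2.8, -0.3, 2.5]
gripper_width: -0.004
```

Emit:
apply_moves([
  [0,0.6,0,0,0],
  [0,0.6,0,0,0],
  [0,0,0,0,0],
])

```text
time: 17.08
tcp_pos: [590.2, -172.3, 36.9]
ee_rot: [0.625, 0.78, 0.0, 0.0]
wrist_force: [-2.7, -0.5, 1.8]
gripper_width: 0.001
```

Emit:
apply_moves([
  [0,0.5,0,0,0],
  [0,0.5,0,0,0],
  [0,0,0,0,0],
])

```text
time: 17.45
tcp_pos: [590.3, -172.3, 36.9]
ee_rot: [0.626, 0.78, -0.001, -0.001]
wrist_force: [-5.5, -0.9, 4.4]
gripper_width: -0.001
```

Emit:
apply_moves([
  [0,0.4,0.7,0,0],
  [0,0.4,0.7,0,0],
  [0,0,0,0,0],
])

```text
time: 17.82
tcp_pos: [590.3, -172.3, 35.6]
ee_rot: [0.626, 0.78, -0.001, -0.001]
wrist_force: [-8.7, -2.4, 6.4]
gripper_width: -0.002
```

Run:
```python
from h import *
p,R,s=pose();snap("wrist","b8");snap("side","b8s")
print(p,yaw(R),s["time"],R.T@s["wrist_force"],s["ft_torque"])
im=cv2.imread("pics/b8.png")
cv2.imwrite("pics/b8c.png",cv2.resize(im[120:, 80:480],None,fx=2,fy=2,interpolation=cv2.INTER_CUBIC)[:600])
im=cv2.imread("pics/b8s.png")[110:230,220:340]
cv2.imwrite("pics/b8sc.png",cv2.resize(im,None,fx=5,fy=5,interpolation=cv2.INTER_CUBIC))
```

```text
[ 590.27362227 -172.27057136   35.56425959] 102.52672721390682 17.825 [-0.45940951 -9.04331281 -6.33733601] [-0.38375555  1.4201637  -0.02573334]
```

View pics/b8c.png

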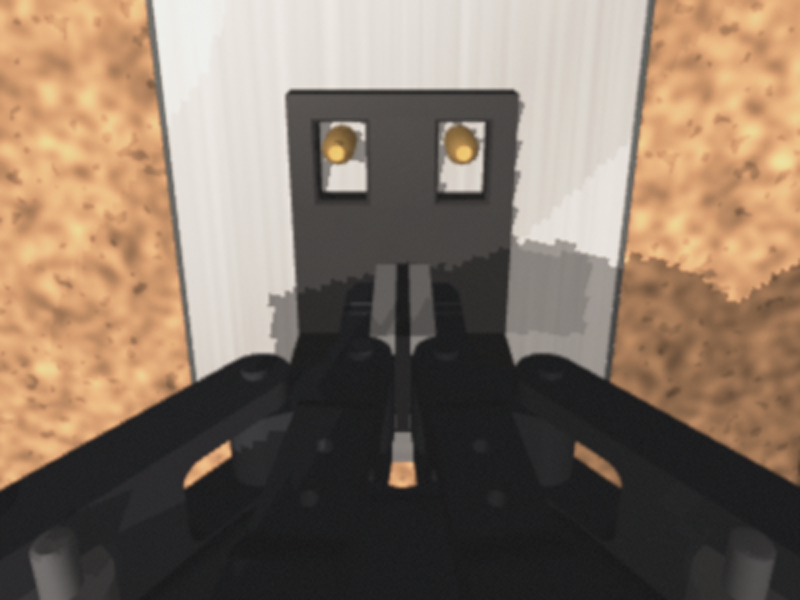

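View pics/b8sc.png

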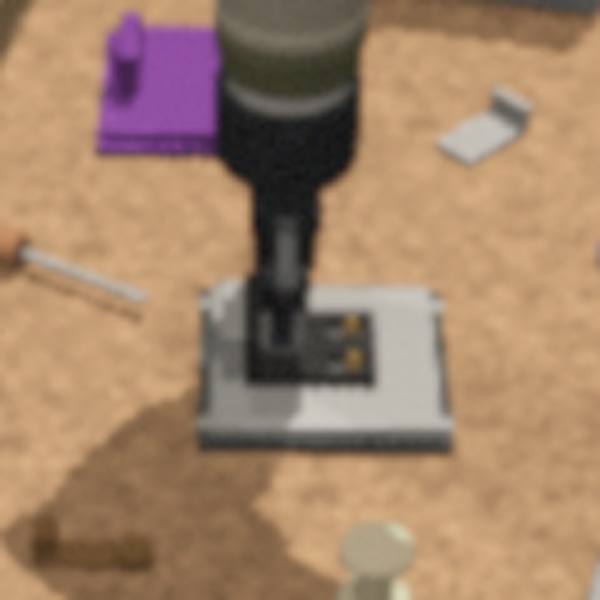

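Emit:
apply_moves([
  [0,0,0.5,0,0],
  [0,0,0.5,0,0],
  [0,0,0,0,0],
])

```text
time: 18.3
tcp_pos: [590.3, -172.3, 35.1]
ee_rot: [0.626, 0.78, -0.001, -0.001]
wrist_force: [-10.1, -1.8, 8.8]
gripper_width: -0.0
```

Emit:
apply_moves([
  [0,0,0.5,0,0],
  [0,0,0.5,0,0],
  [0,0,0,0,0],
])

```text
time: 18.68
tcp_pos: [590.3, -172.3, 35.0]
ee_rot: [0.626, 0.78, -0.001, -0.001]
wrist_force: [-11.2, 0.0, 16.0]
gripper_width: -0.003
```

Emit:
apply_moves([
  [0,0.2,-0.5,0,0],
  [0,0,0,0,0],
  [0,0,0,0,0],
  [0,0,0,0,0],
  [0,0,0,0,0],
])

```text
time: 19.3
tcp_pos: [590.3, -172.3, 35.1]
ee_rot: [0.626, 0.78, -0.001, -0.001]
wrist_force: [-10.4, -1.3, 12.8]
gripper_width: -0.005
```

Emit:
apply_moves([
  [0,0,0,0,0],
  [0,0,0,0,0],
  [0,0,0,0,0],
  [0,0,0,0,0],
])

```text
time: 19.8
tcp_pos: [590.3, -172.3, 35.1]
ee_rot: [0.626, 0.78, -0.001, -0.001]
wrist_force: [-11.7, -1.3, 12.7]
gripper_width: 0.001
```

Run:
```python
from h import *
for i in range(3):
    snap("wrist","b9"); p,R,s=pose(); print(p.round(2),yaw(R),s["time"],R.T@s["wrist_force"],s["ft_torque"])
snap("side","b9s")
f=lambda a: np.array(a,float)/2+[80,60]-.25
find(["yoke_back","yoke","yoke_grip","fence"],"wrist"); find(["yoke_back","yoke"],"side"); 
snap("top","b9t"); find(["yoke_back","yoke"],"top")
im=cv2.imread("pics/b9.png")
cv2.imwrite("pics/b9c.png",cv2.resize(im[120:, 80:480],None,fx=2,fy=2,interpolation=cv2.INTER_CUBIC)[:600])
p,R,s=pose();print(R.T@s["wrist_force"])
```

```text
[ 590.29 -172.28   35.08] 102.52151560089268 19.85 [  1.47166389 -11.11897818 -12.07641756] [-0.23464327  1.9793247   0.01853269]
[ 590.28 -172.26   35.07] 102.5214509152551 19.9 [  0.13137444 -10.73181477 -12.35314461] [-0.21383448  2.03856074  0.01899308]
[ 590.27 -172.3    35.07] 102.5220428408459 19.95 [  1.37553094 -11.15803095 -12.03834654] [-0.23503862  1.99979062 -0.04833474]
wrist yoke 0.88 [ 575.6 -176.5   14.7]
side yoke_back 0.54 [ 610.9 -172.    39.5]
side yoke 0.81 [ 573.5 -175.2   19.6]
side yoke 0.67 [469.9 435.6   3.1]
[  0.81365746 -10.43487507 -12.75274305]
```

View pics/b9c.png

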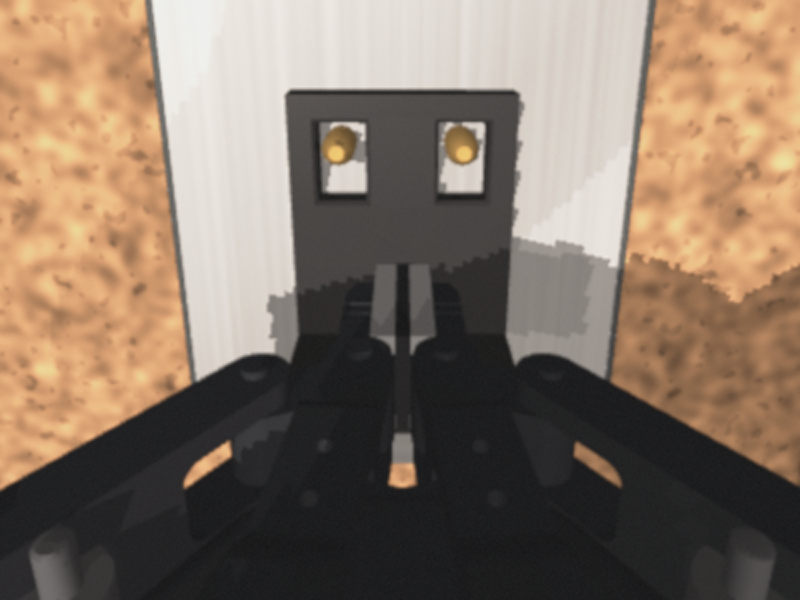

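Run:
```python
from h import *
print(manip.job_done()); p,R,s=pose(); print(s["time"],R.T@s["wrist_force"])
```

```text
the job is handed in; nothing more can be done
None
the job is handed in; nothing more can be done
```

I seated the yoke in the jig, let go of it, then pressed it home with shut fingertips in the inside corner. I handed the job in at about 20 s while still holding that push.

**Seating:** The wrist picture after letting go showed both pegs up through the slots and the foot flat on the bed. The contact force was about 0 N.

**Final push:** The wrist force held steady at about 11 N forward and 12 N down. The tool no longer moved forward or down as I added push, so the leg was on the fence and the fingertips on the foot. I could not measure the fence and bed forces separately.

**Alignment:** The yoke's slotted edge looked square to the tool, whose yaw of 12.5° is within about 0.1° of my best jig fit (12.6°). The networks put the yoke's origin 8–10 mm along the jig's x, where 8 mm is the nominal position at the fence, so the two agree within their 4 mm error.

**Checks that missed or disagreed:**
- The networks did not find `yoke_back`, `yoke_grip` or the fence in the last wrist picture, or the yoke in the last top picture.
- The last side-camera `yoke_back` point was about 5 mm too far forward and 0.5 mm low in height for the fence position. It came with low confidence (0.54), so I relied on the contact forces instead.

The tool never came near the flap, and it touched no bystanders that I could see.

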